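Tidy the kitchen counter after cooking

ROBOT

A 6-joint arm with a two-finger parallel gripper is mounted at the origin on the work surface. World frame = base frame: x ahead of the robot, y to its left, z up, the work surface at z = 0. Lengths are in m, angles in rad, forces in N, time in s.
With the tool pointing down it reaches from about 0.375 to 0.9 m from the base axis. Payload 3.1 kg.
Tool frame: the origin (TCP) lies between the finger pads; the fingertips stand 11 mm ahead of it and the grasp point (between the pads) lies 8 mm behind it; z points along the fingers, y is the line along which they close (so a half turn about z gives the same grasp; the last joint's range is limited). The gripper opens to 87 mm and grips with 3 to 60 N. Pads are 19 mm wide; open, the fingers measure 117 mm over their backs; the gripper's body (75 mm by 190 mm) begins 51 mm behind the grasp point.
Start: joints at [-1.353, 0.527, 1.433, -0, 1.181, -0.178], TCP at [0.242, -0.576, 0.234] pointing down, gripper open.
Joint ranges: [-3.08, 3.08], [-0.75, 2.2], [0.22, 2.44], [-1.43, 4.57], [0, 2.65], [-2.85, 2.85]. Speed limits (rad/s): [2.79, 2.79, 3.14, 3.14, 3.14, 3.14].

INTERFACE

Orientations are given as a unit quaternion [x, y, z, w].
In Python, from rig import get_obs, camera, hand_in gives the robot as it stands.
- The arm moves only by the shell command python3 -m pendant 'ROWS' [FORCE]. ROWS is JSON, a list that holds one entry, the list of rows, each a list of 7 numbers: the shift along the tool's x, y, z in m, then the turn, a rotation vector about the tool's x, y, z in degrees, then the opening, from 0 (shut) to 1 (fully open). In form: [[[x, y, z, ax, ay, az, fingers], ...]]. A call has exactly 5 rows; each row shifts and turns the commanded pose from where the row before left it, along the tool's axes as they then stand; what a row does not reach is not made up. A row lasts 1/8 s, in which the tool goes at most 62.5 mm and 10.7 degrees, less where a joint would pass 70% of its speed; a pose out of reach is approached as far as the arm can. A call with a gripper value outside its range is refused whole. The fingers move at their own pace and stop on an object; FORCE is the grip in N (left out, the last holds). Time passes only in rows, so rows that do not move let the fingers close, or fill a call up. It gives the time, the measured TCP pose, the force, the opening and the grip force at its end, in the units of the state.
- get_obs(): the state, without advancing time (a new reading comes with each control period).
- camera(name): name is "scene" or "top" or "wrist"; returns a dict with "img" (384x512x3 uint8, red, green, blue), "intrinsics" (3x3 intrinsics, pixels), "k1" (the pictures are not rectified: a ray, as slopes to the right and down, at radius r is drawn at 1 + k1 r^2 times it, then the intrinsics apply), "R" (3x3) and "t" (3): a world point X has camera coordinates R X + t; the wrist camera has in their place "T_tool_cam" (4x4, takes a point from camera to tool coordinates, whose origin is the TCP and whose axes are the flange's). Camera axes: x right, y down, z forward; pixel columns grow to the right and rows downward; lengths in m; the calibration is good to about 2 mm. A picture is of the moment at which its call begins: read the wrist's pose just before it. There is no depth.
- hand_in(): hands the job in; it is judged then, once.
The state is a dict: "time": time; "q": joint angles; "joint_velocities": joint speeds; "joint_torque": joint torques, N m; "position": TCP position; "tool_rot": TCP orientation; "ft_force": force on the tool from outside, world axes, zero at the start; "moment": the same for the moment, N m; "grip_width": finger opening in m; "grip_force": force on a finger pad.
Only numpy, scipy, OpenCV 4.12 (cv2) and the standard library are available. Lean on these libraries where they do the work, as an engineer would, in place of code of your own. Each camera call takes 0.05 s, during which the arm holds its last target. There are 200 camera calls.

TASK

Tidy the counter: stand the two slim spice jars upright in the spice caddy, one in each bay, stand the wide jam jar on the round coaster inside its rim, and lay the washed rods across both ribs of the drying rack, the thick rolling pin centred in the wide notches and the thin muddler centred in the narrow ones. Set everything down gently, so that nothing is dropped, tipped over or rolls away, and leave the mug and the bowl where they are.

Things in the scene. Friction and masses are not known exactly. Their poses are not given: they have to be found in the camera images.
- rolling_pin: Small wooden rolling pin lying on the counter: a barrel 36 mm in diameter and 120 mm long with a short knob (22 mm) at each end, 164 mm overall. Origin at its middle, on the axis; x along the axis (both ends alike). It is free to roll.
- muddler: Wooden cocktail muddler lying on the counter: a plain thin rod 22 mm in diameter, 150 mm long, with dark rings near its ends. Origin at its middle, on the axis; x along the axis. It is free to roll.
- spice_jar_a: Slim spice jar with a black lid, 40 mm in diameter, 72 mm tall. Origin at the centre of its underside, z up. Stands upright on the counter, to be gripped round its glass.
- spice_jar_b: The second slim spice jar, just like the first (40 mm in diameter, 72 mm tall). Origin at the centre of its underside, z up. Stands upright on the counter, to be gripped round its glass.
- jam_jar: Wide, squat jam jar with a steel lid, 56 mm in diameter, 62 mm tall. Origin at the centre of its underside, z up. Stands upright on the counter, to be gripped round its glass.
- rack: Fixed drying rack: board 120 (x) by 150 (y) by 8 mm; two ribs along y at x = -40 and +40 mm, 14 mm thick, 41 mm high (66 mm free between for fingers). Each has a wide dark V notch (52 mm mouth, 15 deep) at y = -35 mm and a narrow one (28 mm, 8 deep) at y = +35 mm. Laid rods lie along x; axis above the underside: pin 47 mm in wide, muddler 46 mm in narrow. Origin: centre of underside, z up.
- caddy: Fixed low wooden spice caddy, 78 (x) by 150 (y) by 25 mm high, walls 6 mm thick, floor 6 mm above the counter. One cross wall parts it into two equal square bays, 66 mm wide, centred at y = -36 and y = +36 mm. Origin at the centre of the underside, z up.
- coaster: Fixed round wooden coaster with a rim: 94 mm across, 84 mm inside the rim, rim 14 mm high, floor 5 mm above the counter. Origin at the centre of the underside, z up.
- mug: Bystander: white mug, 76 mm across, 75 mm tall, handle at its +y. Origin at the centre of the underside. Not to be disturbed.
- bowl: Bystander: white bowl, 124 mm across, 50 mm tall. Origin at the centre of the underside. Not to be disturbed.
There are look-alikes about, which are no part of the job. Leave any green look-alike of the rack alone.

How it is judged:
At the end, for the whole second after the job is handed in: Pin in the rack's wide notches, muddler in the narrow ones (8 mm sideways, 20 mm lengthwise, 5 mm of resting height, 0.1 rad); a spice jar upright on the floor of each caddy bay; jam jar upright on the coaster floor inside its rim; all at rest (x of rolling_pin in the frame of rack between -0.02 and 0.02 m and y of rolling_pin in the frame of rack between -0.043 and -0.027 m and z of rolling_pin in the frame of rack between 0.0418 and 0.0518 m and angle between the x axis of each of rolling_pin, muddler and the x axis of rack, either way round below 0.1 rad and linear speed of each of rolling_pin, muddler, jam_jar below 0.03 m/s and angular speed of each of rolling_pin, muddler, jam_jar below 0.3 rad/s and x of muddler in the frame of rack between -0.02 and 0.02 m and y of muddler in the frame of rack between 0.027 and 0.043 m and z of muddler in the frame of rack between 0.0406 and 0.0506 m and (((x of spice_jar_a in the frame of caddy between -0.015 and 0.015 m and y of spice_jar_a in the frame of caddy between -0.051 and -0.021 m and z of spice_jar_a in the frame of caddy between 0.002 and 0.01 m and angle between spice_jar_a's own z axis and vertical below 0.1 rad and linear speed of spice_jar_a below 0.03 m/s and angular speed of spice_jar_a below 0.3 rad/s) and (x of spice_jar_b in the frame of caddy between -0.015 and 0.015 m and y of spice_jar_b in the frame of caddy between 0.021 and 0.051 m and z of spice_jar_b in the frame of caddy between 0.002 and 0.01 m and angle between spice_jar_b's own z axis and vertical below 0.1 rad and linear speed of spice_jar_b below 0.03 m/s and angular speed of spice_jar_b below 0.3 rad/s)) or ((x of spice_jar_a in the frame of caddy between -0.015 and 0.015 m and y of spice_jar_a in the frame of caddy between 0.021 and 0.051 m and z of spice_jar_a in the frame of caddy between 0.002 and 0.01 m and angle between spice_jar_a's own z axis and vertical below 0.1 rad and linear speed of spice_jar_a below 0.03 m/s and angular speed of spice_jar_a below 0.3 rad/s) and (x of spice_jar_b in the frame of caddy between -0.015 and 0.015 m and y of spice_jar_b in the frame of caddy between -0.051 and -0.021 m and z of spice_jar_b in the frame of caddy between 0.002 and 0.01 m and angle between spice_jar_b's own z axis and vertical below 0.1 rad and linear speed of spice_jar_b below 0.03 m/s and angular speed of spice_jar_b below 0.3 rad/s))) and horizontal distance between jam_jar and coaster below 0.016 m and z of jam_jar in the frame of coaster between 0.001 and 0.009 m and angle between jam_jar's own z axis and vertical below 0.1 rad); the robot touches nothing.
It fails at once if a rod is dropped or set rolling (faster than 0.5 m/s with no finger on it) ((linear speed of rolling_pin above 0.5 m/s and contact force between rolling_pin and the fingers below 0.05 N) or (linear speed of muddler above 0.5 m/s and contact force between muddler and the fingers below 0.05 N)).
It fails at once if a jar is dropped (faster than 0.5 m/s with no finger on it) ((linear speed of spice_jar_a above 0.5 m/s and contact force between spice_jar_a and the fingers below 0.05 N) or (linear speed of spice_jar_b above 0.5 m/s and contact force between spice_jar_b and the fingers below 0.05 N) or (linear speed of jam_jar above 0.5 m/s and contact force between jam_jar and the fingers below 0.05 N)).
It fails at once if a jar is tipped over (leans more than 40 degrees) (angle between any of spice_jar_a, spice_jar_b, jam_jar's own z axis and vertical above 0.7 rad).
It fails at once if the mug is pushed more than 3 cm or tipped (distance of mug from where it was at the start of the episode above 0.03 m or angle between mug's own z axis and vertical above 0.3 rad).
It fails at once if the bowl is pushed more than 3 cm or tipped (distance of bowl from where it was at the start of the episode above 0.03 m or angle between bowl's own z axis and vertical above 0.3 rad).
It also fails if it takes over 122 s, if anything falls off the work surface, if the arm or the gripper's body presses on something with over 40 N, if the wrist force passes 120 N, or if a joint passes its speed limit or range.

## Working session

There is one attempt and no reset: what is moved stays moved. The work goes in short steps, Python scripts to look and compute and a shell command to move; the robot and the scene stay as the last step left them, time stands still between calls to the robot, and variables do not carry over. Pictures are saved under pics/ and viewed, at most 14 in all, crops included, and the job is handed in when it is done.

```bash
mkdir -p pics; ls
cat > h.py <<'E'
import numpy as np, cv2, json
from rig import get_obs, camera
def snap(name,fn):
    o=get_obs(); c=camera(name); cv2.imwrite(f'pics/{fn}.png',cv2.cvtColor(c['img'],cv2.COLOR_RGB2BGR))
    d={k:np.array(v).tolist() for k,v in c.items() if k!='img'}; d['pos']=list(map(float,o['position'])); d['rot']=list(map(float,o['tool_rot'])); json.dump(d,open(f'pics/{fn}.json','w')); return d
E
python3 - <<'E'
from h import *
o=get_obs(); print({k:np.round(v,3).tolist() for k,v in o.items()})
for n in ('top','scene','wrist'):
    d=snap(n,n+'0'); print(n,{k:np.round(v,3).tolist() for k,v in d.items()})
E
```

```text
pics
{'time': 0.0, 'q': [-1.352, 0.528, 1.434, -0.0, 1.181, -0.179], 'joint_velocities': [-0.002, -0.002, -0.001, -0.001, -0.002, -0.0], 'joint_torque': [-0.0, -44.005, -17.659, 0.063, 0.058, -0.0], 'position': [0.241, -0.576, 0.233], 'tool_rot': [0.98, 0.197, -0.0, -0.001], 'ft_force': [-0.081, -0.119, -0.215], 'moment': [-0.013, 0.012, -0.017], 'grip_force': 0.0, 'grip_width': 0.087}
top {'intrinsics': [[448.503, 0.0, 256.715], [0.0, 448.503, 191.698], [0.0, 0.0, 1.0]], 'k1': -0.126, 'R': [[0.024, -1.0, 0.008], [-0.998, -0.024, -0.063], [0.063, -0.006, -0.998]], 't': [-0.003, 0.437, 1.683], 'pos': [0.241, -0.576, 0.233], 'rot': [0.98, 0.197, -0.0, -0.001]}
scene {'intrinsics': [[429.166, 0.0, 255.963], [0.0, 429.166, 191.003], [0.0, 0.0, 1.0]], 'k1': -0.06, 'R': [[0.365, 0.931, 0.019], [0.548, -0.199, -0.813], [-0.753, 0.307, -0.582]], 't': [-0.157, -0.211, 1.601], 'pos': [0.241, -0.576, 0.233], 'rot': [0.98, 0.197, -0.0, -0.001]}
wrist {'intrinsics': [[282.929, 0.0, 257.548], [0.0, 282.929, 193.779], [0.0, 0.0, 1.0]], 'k1': -0.022, 'T_tool_cam': [[-0.0, -0.96, -0.28, 0.077], [1.0, -0.0, -0.001, -0.001], [0.0, -0.28, 0.96, -0.15], [0.0, 0.0, 0.0, 1.0]], 'pos': [0.241, -0.576, 0.233], 'rot': [0.98, 0.197, -0.0, -0.001]}
```

View pics/top0.png

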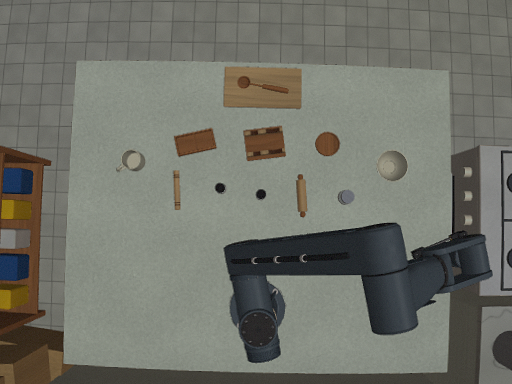

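View pics/scene0.png

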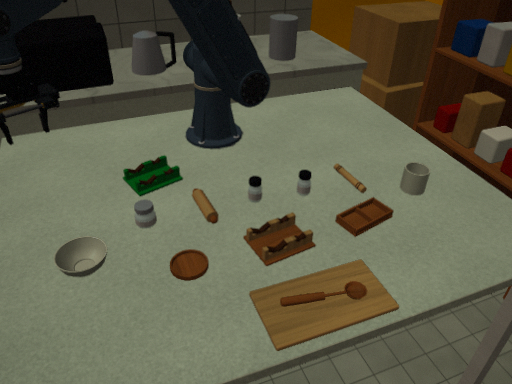

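The top view shows the mug (133,160), caddy (195,142), rack (265,143), coaster (327,144), bowl (392,165), muddler (177,190), spice jars (220,188) and (261,194), pin (302,195) and jam jar (346,197). The scene view shows the same objects, plus the green look-alike rack at (152,176). I'll enlarge both.

Run:
```python
import cv2
a=cv2.imread('pics/top0.png')[120:220,165:365]; cv2.imwrite('pics/topc.png',cv2.resize(a,None,fx=4,fy=4,interpolation=cv2.INTER_CUBIC))
a=cv2.imread('pics/scene0.png')[155:285,125:400]; cv2.imwrite('pics/scenec.png',cv2.resize(a,None,fx=2.9,fy=2.9,interpolation=cv2.INTER_CUBIC))
```

```text
(no output)
```

View pics/topc.png

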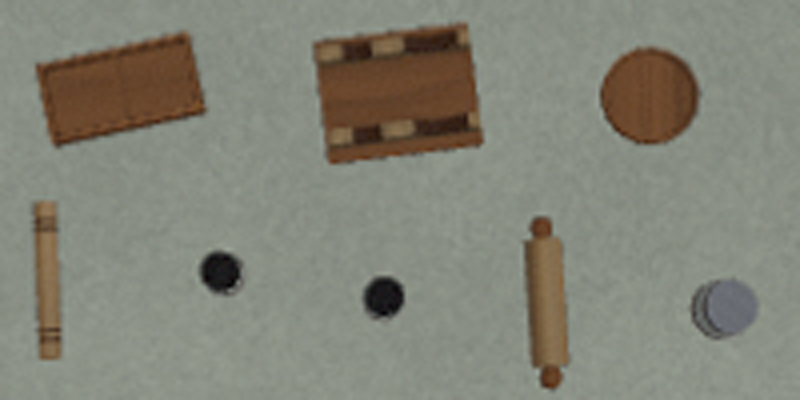

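View pics/scenec.png

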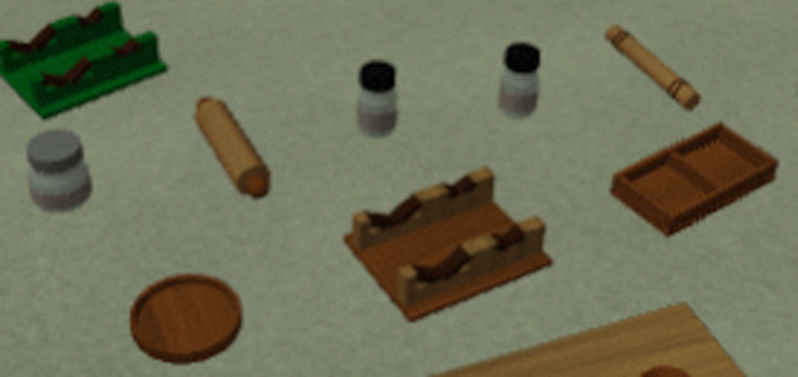

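The crops show, in crop pixels:
- **Rack:** board corners at top (315,42), (466,24), (483,143), (330,162). The wide notches are on the right, so towards -y.
- **Coaster:** top (650,96), scene (186,313).
- **Jar lids:** top (221,271), (384,297), (731,306).
- **Rods:** ends are clear in both views.

Next I triangulate.

```bash
cat >> h.py <<'E'
from scipy.optimize import least_squares
from scipy.spatial.transform import Rotation as Rn
def RT(d):
    if 'R' in d: return np.array(d['R']),np.array(d['t'])
    T=np.eye(4); T[:3,:3]=Rn.from_quat(d['rot']).as_matrix(); T[:3,3]=d['pos']
    M=np.linalg.inv(T@np.array(d['T_tool_cam'])); return M[:3,:3],M[:3,3]
def proj(d,X):
    R,t=RT(d); c=R@X+t; s=c[:2]/c[2]; s=s*(1+d['k1']*(s@s)); K=np.array(d['intrinsics']); return K[:2,:2]@s+K[:2,2]
def L(n): return json.load(open(f'pics/{n}.json'))
def tri(obs):
    r=least_squares(lambda X:np.concatenate([proj(d,X)-p for d,p in obs]),[.6,0,.03]); return r.x,np.sqrt(np.mean(r.fun**2))
def onz(d,p,z):
    r=least_squares(lambda X:proj(d,np.array([X[0],X[1],z]))-p,[.6,0]); return r.x
E
python3 - <<'E'
from h import *
A,B=L('top0'),L('scene0')
a=lambda u,v:np.array([165+(u+.5)/4-.5,120+(v+.5)/4-.5]); b=lambda u,v:np.array([125+(u+.5)/2.9-.5,155+(v+.5)/2.9-.5])
P=dict(rack_pm=(a(466,24),b(411,320)),rack_mm=(a(483,143),b(345,240)),rack_pp=(a(315,42),b(551,262)),
coaster=(a(650,96),b(186,313)),cad_pm=(a(188,34),b(670,213)),cad_mm=(a(205,112),b(613,186)),cad_pp=(a(38,66),b(777,163)),cad_mp=(a(55,145),b(720,125)),
jarL=(a(221,271),b(522,50)),jarR=(a(384,297),b(378,67)),jam=(a(731,306),b(54,142)),
mud_p=(a(46,202),b(690,100)),mud_m=(a(51,358),b(614,33)),pin_p=(a(541,226),b(258,186)),pin_m=(a(551,378),b(206,105)),
mug=(np.array([133,160]),np.array([415,170])),bowl=(np.array([392,166]),np.array([82,250])))
for k,(p,q) in P.items():
    X,e=tri([(A,p),(B,q)]); print(k,X.round(4),round(e,2))
print('rack@8mm',[onz(A,a(*p),.008).round(4) for p in ((466,24),(483,143),(315,42),(330,162))])
print('cad@25mm',[onz(A,a(*p),.025).round(4) for p in ((188,34),(205,112),(38,66),(55,145))])
E
```

```text
rack_pm [ 0.6957 -0.0785  0.0052] 0.32
rack_mm [ 0.5807 -0.0963  0.0046] 0.44
rack_pp [0.6742 0.0661 0.0064] 0.29
coaster [ 0.629  -0.2558  0.0123] 0.35
cad_pm [0.6747 0.1861 0.0286] 0.29
cad_mm [0.6034 0.1696 0.0104] 0.38
cad_pp [0.6423 0.3291 0.0238] 0.38
cad_mp [0.5679 0.3118 0.0224] 0.71
jarL [0.4467 0.1444 0.0756] 0.34
jarR [ 0.4263 -0.0048  0.0759] 0.31
jam [ 0.426  -0.3251  0.0656] 0.3
mud_p [0.512  0.3162 0.0153] 0.05
mud_m [0.3649 0.3084 0.0125] 0.38
pin_p [ 0.5    -0.1529  0.0219] 0.21
pin_m [ 0.3566 -0.1649  0.0217] 0.21
mug [0.5425 0.4723 0.0693] 0.66
bowl [ 0.544  -0.4929  0.0553] 0.8
rack@8mm [array([ 0.6943, -0.0802]), array([ 0.5792, -0.0987]), array([0.673 , 0.0644]), array([0.5573, 0.047 ])]
cad@25mm [array([0.6745, 0.1849]), array([0.5999, 0.1663]), array([0.6407, 0.327 ]), array([0.5653, 0.3077])]
```

```bash
cat > go.py <<'E'
import sys
from h import *
# usage: go.py x y z psi_rad -> tool-axes shift (mm) and turn (deg); o: pose now
o=get_obs(); R=Rn.from_quat(o['tool_rot']).as_matrix(); p=np.array(o['position'])
psi=np.arctan2(R[1,0],R[0,0]); x,y,z,s=map(float,sys.argv[1:5])
print('t',round(o['time'],2),'pos',p.round(4),'psi',round(psi,3),'tilt',R[:,2].round(3),'w',round(o['grip_width'],4),'gf',round(o['grip_force'],1))
d=np.array([x,y,z])-p
print('shift mm',(1e3*R.T@d).round(1),'turn z deg',round(np.degrees(psi-s),1),'if turned first',(1e3*(np.array([[np.cos(s),np.sin(s),0],[np.sin(s),-np.cos(s),0],[0,0,-1]])@d)).round(1),'len',(1e3*np.linalg.norm(d)).round())
E
python3 -m pendant '[[[0.048,-0.037,-0.002,0,0,0,1],[0.048,-0.037,-0.002,0,0,0,1],[0.048,-0.037,-0.002,0,0,0,1],[0.048,-0.037,-0.002,0,0,0,1],[0.048,-0.037,-0.002,0,0,0,1]]]'
python3 -m pendant '[[[0.048,-0.037,-0.002,0,0,0,1],[0.048,-0.037,-0.002,0,0,0,1],[0.048,-0.037,-0.002,0,0,0,1],[0.048,-0.037,-0.002,0,0,0,1],[0.048,-0.037,-0.002,0,0,0,1]]]'
python3 -m pendant '[[[0,0,0,0,0,8,1],[0,0,0,0,0,8,1],[0,0,0,0,0,0,1],[0,0,0,0,0,0,1],[0,0,0,0,0,0,1]]]'
python3 - <<'E'
from h import *
snap('wrist','w1')
import cv2
cv2.imwrite('pics/w1b.png',cv2.resize(cv2.imread('pics/w1.png'),(800,600),interpolation=cv2.INTER_CUBIC))
E
python3 go.py 0.426 -0.325 0.15 0.1
```

```text
time: 0.78
position: [0.3921, -0.3112, 0.2435]
tool_rot: [0.98, 0.197, 0.0, -0.0]
ft_force: [1.2, -0.1, -0.2]
grip_width: 0.0872
grip_force: 0.0
time: 1.4
position: [0.542, -0.0478, 0.2535]
tool_rot: [0.98, 0.197, -0.0, 0.0]
ft_force: [1.3, -0.7, -0.0]
grip_width: 0.0872
grip_force: 0.0
time: 2.02
position: [0.5412, -0.0499, 0.2535]
tool_rot: [0.998, 0.059, -0.0, -0.0]
ft_force: [1.4, -0.2, -0.2]
grip_width: 0.0871
grip_force: 0.0
t 2.08 pos [ 0.5412 -0.0499  0.2536] psi 0.118 tilt [-0.  0. -1.] w 0.0872 gf 0.0
shift mm [-146.7  259.6  103.5] turn z deg 1.0 if turned first [-142.1  262.2  103.6] len 316.0
```

View pics/w1b.png

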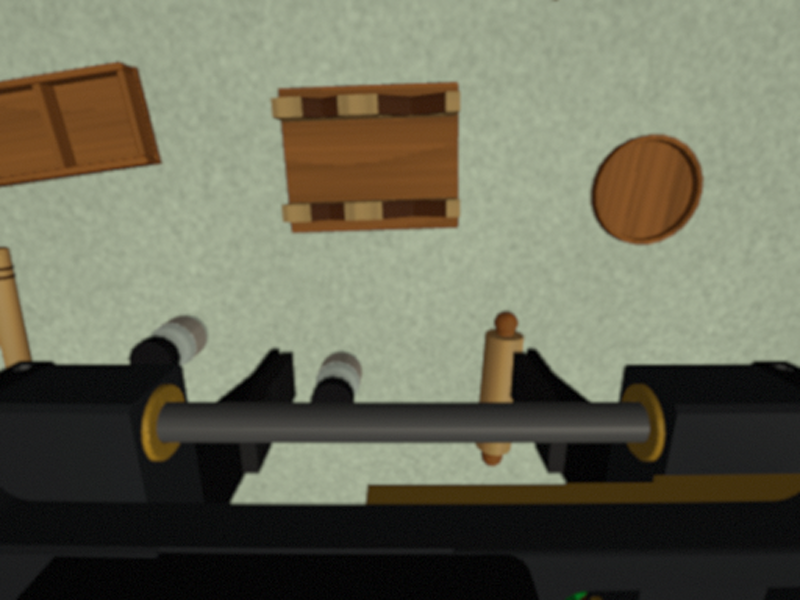

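The wrist view shows the rack board corners at (280,90), (458,83), (458,227), (293,232), the coaster centre at about (647,189) and the caddy's -y end at left. I'll combine these with the other two views.

Run:
```python
from h import *
A,B,W=L('top0'),L('scene0'),L('w1')
a=lambda u,v:np.array([165+(u+.5)/4-.5,120+(v+.5)/4-.5]); b=lambda u,v:np.array([125+(u+.5)/2.9-.5,155+(v+.5)/2.9-.5]);w=lambda u,v:np.array([(u+.5)/1.5625-.5,(v+.5)/1.5625-.5])
for k,p,q,r in (('pm',(466,24),(411,320),(458,83)),('mm',(483,143),(345,240),(458,227)),('pp',(315,42),(551,262),(280,90))):
    print(k,tri([(A,a(*p)),(B,b(*q)),(W,w(*r))]), onz(W,w(*r),.008),onz(A,a(*p),.008))
print('mp',onz(W,w(293,232),.008))
print('coaster',tri([(A,a(650,96)),(B,b(186,313)),(W,w(649,188))]))
print('cad pm',tri([(A,a(188,34)),(B,b(670,213)),(W,w(122,64))]),onz(W,w(122,64),.025))
```

```text
pm (array([ 0.69486182, -0.07725779,  0.00392303]), np.float64(0.35779738990325927)) [ 0.69404792 -0.07655067] [ 0.69426613 -0.08023974]
mm (array([ 0.57806495, -0.095143  ,  0.00257437]), np.float64(0.5184110163498767)) [ 0.57817875 -0.09417836] [ 0.57923223 -0.09865934]
pp (array([0.67247625, 0.06824158, 0.00510692]), np.float64(0.46628738251985785)) [0.67186488 0.0679682 ] [0.67297608 0.06435763]
mp [0.55657162 0.05129391]
coaster (array([ 0.63083327, -0.2540517 ,  0.01126362]), np.float64(0.6880902483377412))
cad pm (array([0.67441252, 0.18585408, 0.02798678]), np.float64(0.26075374226286696)) [0.6748435  0.18753221]
```

```bash
python3 -m pendant '[[[-0.0293,0.0519,0.017,0,0,0,1],[-0.0293,0.0519,0.017,0,0,0,1],[-0.0293,0.0519,0.017,0,0,0,1],[-0.0293,0.0519,0.017,0,0,0,1],[-0.0293,0.0519,0.017,0,0,0,1]]]'
python3 go.py 0.426 -0.3245 0.024 0.118
```

```text
time: 2.7
position: [0.4254, -0.3266, 0.1682]
tool_rot: [0.998, 0.059, 0.0, 0.0]
ft_force: [1.0, -0.4, -0.8]
grip_width: 0.0873
grip_force: 0.0
t 2.7 pos [ 0.4254 -0.3266  0.1682] psi 0.118 tilt [ 0.001 -0.001 -1.   ] w 0.0873 gf 0.0
shift mm [  0.8  -2.1 144.2] turn z deg -0.0 if turned first [  0.9  -2.  144.2] len 144.0
```

```bash
python3 -m pendant '[[[0.001,-0.002,0.05,0,0,0,1],[0,0,0.05,0,0,0,1],[0,0,0.03,0,0,0,1],[0,0,0.014,0,0,0,1],[0,0,0,0,0,0,1]]]'
python3 -m pendant '[[[0,0,0,0,0,0,0.5],[0,0,0,0,0,0,0.4],[0,0,0,0,0,0,0.4],[0,0,0,0,0,0,0.4],[0,0,0,0,0,0,0.4]]]' 20
python3 go.py 0.63 -0.254 0.1 0.118
```

```text
time: 3.32
position: [0.4268, -0.3224, 0.0241]
tool_rot: [0.998, 0.059, -0.0, -0.0]
ft_force: [0.0, 0.6, -0.1]
grip_width: 0.0867
grip_force: 0.0
time: 3.95
position: [0.4274, -0.3229, 0.0251]
tool_rot: [0.998, 0.059, 0.0, 0.001]
ft_force: [-1.2, -0.2, 4.3]
grip_width: 0.0554
grip_force: 20.0
t 3.95 pos [ 0.4274 -0.3229  0.0251] psi 0.118 tilt [ 0.001 -0.001 -1.   ] w 0.0554 gf 20.0
shift mm [209.4 -44.6 -74.7] turn z deg -0.0 if turned first [209.3 -44.6 -74.9] len 227.0
```

```bash
python3 -m pendant '[[[0,0,-0.02,0,0,0,0.4],[0,0,-0.04,0,0,0,0.4],[0.03,-0.006,-0.016,0,0,0,0.4],[0.045,-0.01,0,0,0,0,0.4],[0.045,-0.01,0,0,0,0,0.4]]]'
python3 -m pendant '[[[0.045,-0.01,0,0,0,0,0.4],[0.03,-0.006,0,0,0,0,0.4],[0.014,-0.003,0,0,0,0,0.4],[0,0,0,0,0,0,0.4],[0,0,0,0,0,0,0.4]]]'
python3 go.py 0.63 -0.254 0.029 0.118
python3 -c "
from h import *
snap('wrist','w2')"
```

```text
time: 4.58
position: [0.5437, -0.2819, 0.1005]
tool_rot: [0.998, 0.058, -0.0, -0.0]
ft_force: [0.2, 0.0, -1.4]
grip_width: 0.0558
grip_force: 20.0
time: 5.2
position: [0.6276, -0.2535, 0.1001]
tool_rot: [0.998, 0.058, -0.001, -0.001]
ft_force: [0.1, 1.0, -1.7]
grip_width: 0.0554
grip_force: 20.0
t 5.2 pos [ 0.6276 -0.2535  0.1001] psi 0.117 tilt [-0.002  0.001 -1.   ] w 0.0554 gf 20.0
shift mm [ 2.5  0.9 71.1] turn z deg -0.1 if turned first [ 2.3  0.8 71.1] len 71.0
```

View pics/w2.png

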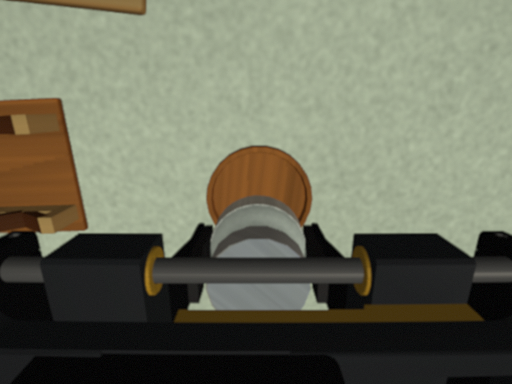

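The jam jar is held upright, centred sideways over the coaster (rim columns 207 to 312, far edge at row 146). I'll check the x distance from the far rim.

```bash
python3 - <<'E'
from h import *
W=L('w2'); print([onz(W,np.array(p,float),.014) for p in ((259,146),(207,196),(312,194))])
E
python3 -m pendant '[[[0.002,0.001,0.03,0,0,0,0.4],[0,0,0.025,0,0,0,0.4],[0,0,0.010,0,0,0,0.4],[0,0,0.003,0,0,0,0.4],[0,0,0,0,0,0,0.4]]]'
python3 go.py 0.63 -0.254 0.029 0.118
```

```text
[array([ 0.67612821, -0.2481038 ]), array([ 0.62784795, -0.20814673]), array([ 0.64031595, -0.29877828])]
time: 5.88
position: [0.6317, -0.2545, 0.0333]
tool_rot: [0.998, 0.059, 0.0, 0.0]
ft_force: [1.2, 0.0, -1.8]
grip_width: 0.0554
grip_force: 20.0
t 5.88 pos [ 0.6317 -0.2545  0.0333] psi 0.117 tilt [ 0.001 -0.001 -1.   ] w 0.0554 gf 20.0
shift mm [-1.6 -0.7  4.3] turn z deg -0.0 if turned first [-1.6 -0.7  4.3] len 5.0
```

```bash
python3 -m pendant '[[[0,0,0.002,0,0,0,0.4],[0,0,0.001,0,0,0,0.4],[0,0,0,0,0,0,0.4],[0,0,0.001,0,0,0,0.4],[0,0,0,0,0,0,0.4]]]'
```

```text
time: 6.5
position: [0.6317, -0.2541, 0.0302]
tool_rot: [0.998, 0.059, 0.0, 0.0]
ft_force: [-2.7, 1.3, 6.1]
grip_width: 0.0551
grip_force: 20.0
```

```bash
python3 -m pendant '[[[0,0,0,0,0,0,0.7],[0,0,0,0,0,0,0.85],[0,0,0,0,0,0,0.9],[0,0,-0.03,0,0,0,0.9],[0,0,-0.06,0,0,0,0.9]]]'
python3 go.py 0.4283 -0.158 0.15 0.084
```

```text
time: 7.12
position: [0.6292, -0.2529, 0.116]
tool_rot: [0.998, 0.059, -0.003, -0.002]
ft_force: [0.9, 0.1, 0.5]
grip_width: 0.0778
grip_force: 0.0
t 7.12 pos [ 0.6292 -0.2529  0.116 ] psi 0.117 tilt [-0.007  0.004 -1.   ] w 0.0778 gf 0.0
shift mm [-188.7 -117.9  -32.3] turn z deg 1.9 if turned first [-192.3 -111.4  -34. ] len 225.0
```

```bash
python3 -m pendant '[[[-0.042,-0.026,-0.008,0,0,0,0.8],[-0.05,-0.031,-0.005,0,0,0,0.8],[-0.05,-0.031,0,0,0,0,0.8],[-0.047,-0.030,0,0,0,0,0.8],[0,0,0,0,0,0,0.8]]]'
python3 - <<'E'
from h import *
W=L('w1'); w=lambda u,v:np.array([(u+.5)/1.5625-.5,(v+.5)/1.5625-.5])
print([onz(W,w(*p),.02) for p in ((506,323),(492,457))])
snap('wrist','w3')
E
python3 go.py 0.4283 -0.158 0.014 0.084
```

```text
time: 7.75
position: [0.4238, -0.1549, 0.131]
tool_rot: [0.998, 0.059, -0.004, -0.003]
ft_force: [0.2, -0.5, -0.2]
grip_width: 0.0696
grip_force: 0.0
[array([ 0.49819055, -0.14956933]), array([ 0.35568936, -0.16186861])]
t 7.8 pos [ 0.4279 -0.1577  0.1316] psi 0.117 tilt [-0.002  0.001 -1.   ] w 0.0694 gf 0.0
shift mm [  0.5   0.5 117.6] turn z deg 1.9 if turned first [  0.4   0.3 117.6] len 118.0
```

View pics/w3.png

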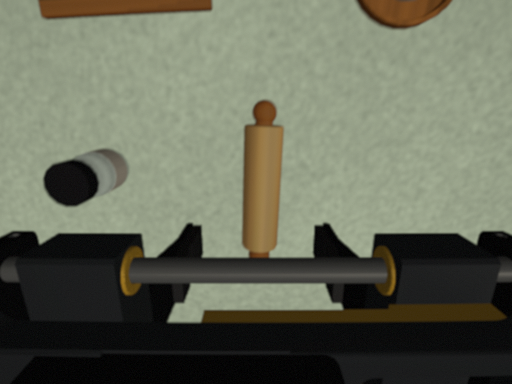

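The pin is centred between the fingers (axis near column 262) and its line is about 2° off, so I'll turn, descend and grip.

```bash
python3 -m pendant '[[[0,-0.001,0.045,0,0,1.9,0.8],[0,0,0.045,0,0,0,0.8],[0,0,0.02,0,0,0,0.8],[0,0,0.0075,0,0,0,0.8],[0,0,0,0,0,0,0.8]]]'
python3 -m pendant '[[[0,0,0,0,0,0,0.4],[0,0,0,0,0,0,0.3],[0,0,0,0,0,0,0.3],[0,0,0,0,0,0,0.3],[0,0,0,0,0,0,0.3]]]' 20
python3 go.py 0.6306 -0.0484 0.115 0.152
```

```text
time: 8.43
position: [0.4308, -0.1587, 0.0138]
tool_rot: [0.999, 0.042, 0.0, 0.0]
ft_force: [-0.1, -0.6, 0.0]
grip_width: 0.0696
grip_force: 0.0
time: 9.05
position: [0.4297, -0.1579, 0.0143]
tool_rot: [0.999, 0.042, 0.0, 0.0]
ft_force: [0.9, 1.4, 3.1]
grip_width: 0.0352
grip_force: 20.0
t 9.05 pos [ 0.4297 -0.1579  0.0143] psi 0.084 tilt [ 0. -0. -1.] w 0.0352 gf 20.0
shift mm [ 209.4  -92.2 -100.7] turn z deg -3.9 if turned first [ 215.2  -77.9 -100.7] len 250.0
```

```bash
python3 -m pendant '[[[0,0,-0.03,0,0,0,0.3],[0,0,-0.045,0,0,0,0.3],[0.03,-0.013,-0.026,0,0,0,0.3],[0.045,-0.02,0,0,0,0,0.3],[0.045,-0.02,0,0,0,0,0.3]]]'
python3 -m pendant '[[[0.045,-0.02,0,0,0,0,0.3],[0.03,-0.013,0,0,0,-2,0.3],[0.015,-0.006,0,0,0,-1.9,0.3],[0,0,0,0,0,0,0.3],[0,0,0,0,0,0,0.3]]]'
python3 -c "
from h import *
snap('wrist','w4')"
python3 go.py 0.632 -0.0484 0.045 0.152
```

```text
time: 9.68
position: [0.5458, -0.0945, 0.1156]
tool_rot: [0.999, 0.042, 0.0, 0.0]
ft_force: [0.2, -0.0, -1.4]
grip_width: 0.0352
grip_force: 20.0
time: 10.3
position: [0.6292, -0.0486, 0.1145]
tool_rot: [0.997, 0.076, -0.001, -0.0]
ft_force: [-0.6, 0.2, -1.7]
grip_width: 0.0356
grip_force: 20.0
t 10.35 pos [ 0.6293 -0.0487  0.1147] psi 0.151 tilt [-0.002  0.    -1.   ] w 0.0357 gf 20.0
shift mm [ 2.9  0.1 69.7] turn z deg -0.0 if turned first [ 2.7  0.1 69.7] len 70.0
```

View pics/w4.png

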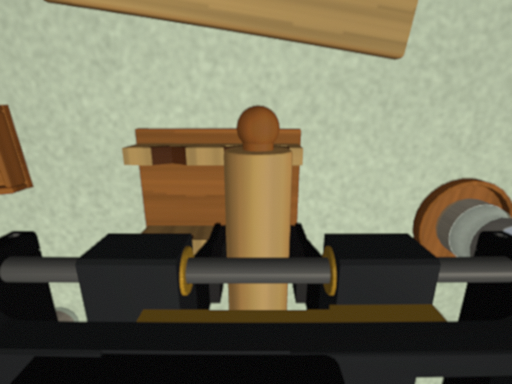

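The pin is parallel to the rack axis over the wide notches. The far rib's ends are at columns 124 and 302 on row 155, and the jam jar stands inside the coaster. I'll work out the lateral fit.

```bash
python3 - <<'E'
from h import *
W=L('w4'); th=.152; e=np.array([-np.sin(th),np.cos(th)])
l,r=onz(W,np.array([124.,148]),.041),onz(W,np.array([302.,148]),.041)
c=(l+r)/2; print('rib top far edge centre',c,'len',np.linalg.norm(l-r),'yaw',np.arctan2(-(l-r)[0],(l-r)[1]))
x=np.array([np.cos(th),np.sin(th)]); rc=c-.047*x; print('rack centre',rc,'pin',rc-.035*e,'mud',rc+.035*e)
l,r=onz(W,np.array([136.,129]),.008),onz(W,np.array([300.,129]),.008); c=(l+r)/2; print('from board',c-.06*x,np.linalg.norm(l-r))
E
python3 -m pendant '[[[0.003,0,0.03,0,0,0,0.3],[0,0,0.02,0,0,0,0.3],[0,0,0.010,0,0,0,0.3],[0,0,0,0,0,0,0.3],[0,0,0,0,0,0,0.3]]]'
```

```text
rib top far edge centre [ 0.67200298 -0.00551992] len 0.14049960232544156 yaw 0.1501796921361928
rack centre [ 0.62554488 -0.01263644] pin [ 0.63084441 -0.0472329 ] mud [0.62024534 0.02196002]
from board [ 0.62516808 -0.01269517] 0.14578225662015723
time: 10.98
position: [0.6345, -0.0479, 0.0557]
tool_rot: [0.997, 0.076, 0.001, 0.0]
ft_force: [0.6, 0.0, -0.7]
grip_width: 0.0356
grip_force: 20.0
```

```bash
python3 -m pendant '[[[-0.001,-0.001,0.006,0,0,0,0.3],[0,0,0.003,0,0,0,0.3],[0,0,0.001,0,0,0,0.3],[0,0,0,0,0,0,0.3],[0,0,0,0,0,0,0.3]]]'
python3 go.py 0.632 -0.0477 0.043 0.152
```

```text
time: 11.6
position: [0.6329, -0.0468, 0.0451]
tool_rot: [0.997, 0.076, 0.0, 0.0]
ft_force: [-0.4, 0.5, -1.3]
grip_width: 0.0356
grip_force: 20.0
t 11.6 pos [ 0.6329 -0.0468  0.0451] psi 0.152 tilt [ 0. -0. -1.] w 0.0356 gf 20.0
shift mm [-1.   0.7  2.1] turn z deg 0.0 if turned first [-1.   0.7  2.1] len 2.0
```

```bash
python3 -m pendant '[[[0,0,0.001,0,0,0,0.3],[0,0,0,0,0,0,0.3],[0,0,0.001,0,0,0,0.3],[0,0,0,0,0,0,0.3],[0,0,0,0,0,0,0.3]]]'
```

```text
time: 12.22
position: [0.6329, -0.0468, 0.0432]
tool_rot: [0.997, 0.076, 0.0, 0.0]
ft_force: [-0.6, 0.4, -0.2]
grip_width: 0.0353
grip_force: 20.0
```

```bash
python3 -m pendant '[[[0,0,0.001,0,0,0,0.3],[0,0,0,0,0,0,0.3],[0,0,0,0,0,0,0.3],[0,0,0,0,0,0,0.3],[0,0,0,0,0,0,0.3]]]'
```

```text
time: 12.85
position: [0.6329, -0.0469, 0.0431]
tool_rot: [0.997, 0.076, 0.0, 0.0]
ft_force: [-1.4, 0.7, 7.0]
grip_width: 0.0355
grip_force: 20.0
```

```bash
python3 -m pendant '[[[0,0,0,0,0,0,0.45],[0,0,0,0,0,0,0.5],[0,0,0,0,0,0,0.55],[0,0,-0.005,0,0,0,0.55],[0,0,-0.03,0,0,0,0.55]]]'
python3 -m pendant '[[[0,0,-0.05,0,0,0,0.55],[0,0,-0.03,0,0,0,0.55],[0,0,0,0,0,0,0.55],[0,0,0,0,0,0,0.55],[0,0,0,0,0,0,0.55]]]'
python3 -c "
from h import *
snap('wrist','w5')"
python3 go.py 0.438 0.312 0.16 0.053
```

```text
time: 13.48
position: [0.6311, -0.0465, 0.0755]
tool_rot: [0.997, 0.076, -0.002, -0.001]
ft_force: [-0.1, -0.3, -0.4]
grip_width: 0.0478
grip_force: 0.0
time: 14.1
position: [0.6316, -0.0465, 0.1553]
tool_rot: [0.997, 0.076, -0.002, -0.001]
ft_force: [0.0, -0.6, -0.4]
grip_width: 0.0479
grip_force: 0.0
t 14.15 pos [ 0.6318 -0.0466  0.1553] psi 0.152 tilt [-0.003  0.001 -1.   ] w 0.0479 gf 0.0
shift mm [-137.1 -383.9   -3.8] turn z deg 5.7 if turned first [-174.5 -368.4   -4.7] len 408.0
```

View pics/w5.png

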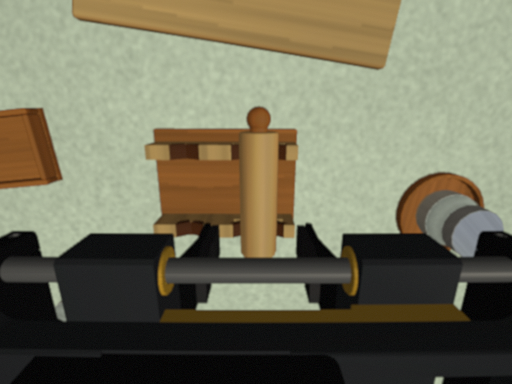

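The pin rests in the wide notches (axis at column 259). Now the muddler.

```bash
python3 -m pendant '[[[-0.012,-0.034,0,0,0,0,0.55],[-0.018,-0.05,0,0,0,0,0.55],[-0.018,-0.05,0,0,0,0,0.55],[-0.018,-0.05,0,0,0,0,0.55],[-0.018,-0.05,0,0,0,0,0.55]]]'
python3 -m pendant '[[[-0.018,-0.05,0,0,0,0,0.55],[-0.018,-0.05,0,0,0,0,0.55],[-0.017,-0.05,0,0,0,3,0.55],[0,0,0,0,0,2.7,0.55],[0,0,0,0,0,0,0.55]]]'
python3 -c "
from h import *
snap('wrist','w6')"
python3 go.py 0.438 0.312 0.013 0.053
```

```text
time: 14.78
position: [0.5129, 0.173, 0.1561]
tool_rot: [0.997, 0.076, -0.001, -0.0]
ft_force: [0.4, 1.2, -0.5]
grip_width: 0.0477
grip_force: 0.0
time: 15.4
position: [0.4383, 0.3124, 0.1562]
tool_rot: [1.0, 0.028, -0.001, 0.0]
ft_force: [-0.7, 0.3, 0.2]
grip_width: 0.048
grip_force: 0.0
t 15.45 pos [0.4387 0.3119 0.1563] psi 0.054 tilt [-0.001 -0.001 -1.   ] w 0.0477 gf 0.0
shift mm [ -0.5  -0.2 143.3] turn z deg 0.1 if turned first [ -0.7  -0.2 143.3] len 143.0
```

View pics/w6.png

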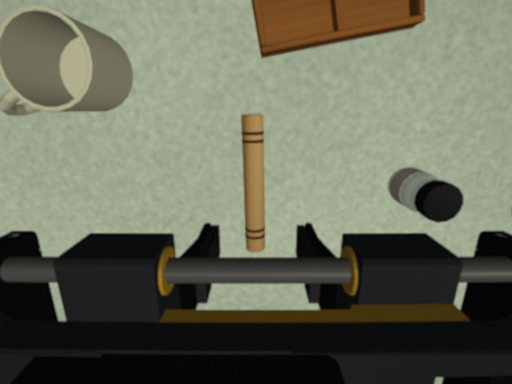

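The muddler lies between the fingers with its ends at (253,116) and (256,250).

Run:
```python
from h import *
W=L('w6'); p,q=[onz(W,np.array(u,float),z) for u,z in (((253,115),.014),((256,251),.011))]
print(p,q,(p+q)/2,np.linalg.norm(p-q),np.arctan2(*(p-q)[::-1]))
```

```text
[0.51075439 0.32158591] [0.35942987 0.31054335] [0.43509213 0.31606463] 0.1517268879951759 0.07284361693055745
```

```bash
python3 -m pendant '[[[-0.0025,-0.0032,0.05,0,0,-0.7,0.55],[0,0,0.05,0,0,0,0.55],[0,0,0.03,0,0,0,0.55],[0,0,0.0125,0,0,0,0.55],[0,0,0,0,0,0,0.55]]]'
python3 -m pendant '[[[0,0,0.0005,0,0,0,0.3],[0,0,0,0,0,0,0.2],[0,0,0,0,0,0,0.15],[0,0,0,0,0,0,0.15],[0,0,0,0,0,0,0.15]]]' 15
python3 go.py 0.62 0.0217 0.115 0.152
```

```text
time: 16.08
position: [0.4366, 0.3144, 0.014]
tool_rot: [0.999, 0.032, -0.001, 0.0]
ft_force: [-0.0, 0.5, -0.4]
grip_width: 0.048
grip_force: 0.0
time: 16.7
position: [0.4368, 0.3153, 0.0147]
tool_rot: [0.999, 0.033, 0.001, -0.0]
ft_force: [-1.3, 1.0, 6.8]
grip_width: 0.0216
grip_force: 15.0
t 16.7 pos [0.4368 0.3153 0.0147] psi 0.065 tilt [ 0.001  0.001 -1.   ] w 0.0216 gf 15.0
shift mm [ 163.8  304.8 -100.2] turn z deg -5.0 if turned first [ 136.7  317.9 -100.3] len 360.0
```

```bash
python3 -m pendant '[[[0,0,-0.02,0,0,0,0.15],[0,0,-0.04,0,0,0,0.15],[0,0,-0.04,0,0,0,0.15],[0.018,0.034,0,0,0,0,0.15],[0.025,0.046,0,0,0,0,0.15]]]'
python3 -m pendant '[[[0.025,0.046,0,0,0,0,0.15],[0.025,0.046,0,0,0,0,0.15],[0.025,0.046,0,0,0,0,0.15],[0.023,0.045,0,0,0,-2,0.15],[0.017,0.03,0,0,0,-3,0.15]]]'
python3 -m pendant '[[[0.005,0.006,0,0,0,0,0.15],[0,0,0,0,0,0,0.15],[0,0,0,0,0,0,0.15],[0,0,0,0,0,0,0.15],[0,0,0,0,0,0,0.15]]]'
python3 -c "
from h import *
snap('wrist','w7')"
python3 go.py 0.62 0.0217 0.048 0.152
```

```text
time: 17.32
position: [0.4844, 0.2381, 0.1146]
tool_rot: [0.999, 0.034, 0.0, -0.0]
ft_force: [1.3, -0.0, -1.0]
grip_width: 0.0213
grip_force: 15.0
time: 17.95
position: [0.6148, 0.0312, 0.1136]
tool_rot: [0.997, 0.076, -0.0, 0.0]
ft_force: [0.9, 0.5, -0.4]
grip_width: 0.0214
grip_force: 15.0
time: 18.58
position: [0.6196, 0.0293, 0.1141]
tool_rot: [0.997, 0.077, -0.0, -0.0]
ft_force: [0.5, -0.1, -0.3]
grip_width: 0.0215
grip_force: 15.0
t 18.62 pos [0.6197 0.0291 0.1142] psi 0.153 tilt [-0.  0. -1.] w 0.021 gf 15.0
shift mm [-0.8  7.4 66.2] turn z deg 0.1 if turned first [-0.8  7.3 66.2] len 67.0
```

View pics/w7.png

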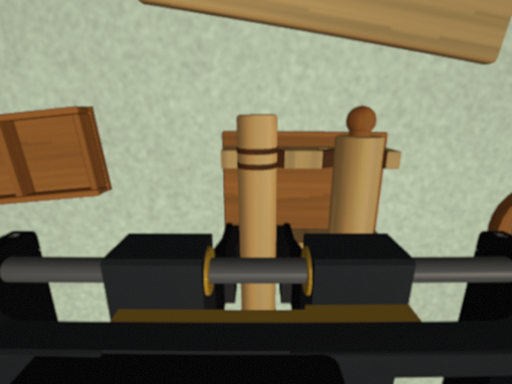

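The muddler is held level and parallel over the narrow notch, still about 7 mm towards +y. The rib ends are at columns 222 and 400.

```bash
python3 - <<'E'
from h import *
W=L('w7'); th=.152; e=np.array([-np.sin(th),np.cos(th)]); x=np.array([np.cos(th),np.sin(th)])
l,r=onz(W,np.array([222.,150]),.041),onz(W,np.array([400.,150]),.041)
c=(l+r)/2-.047*x; print(c,np.linalg.norm(l-r),c+.035*e)
E
python3 -m pendant '[[[-0.001,0.004,0.02,0,0,0,0.15],[0,0.0032,0.02,0,0,0,0.15],[0,0,0.01,0,0,0,0.15],[0,0,0.004,0,0,0,0.15],[0,0,0,0,0,0,0.15]]]'
python3 go.py 0.62 0.0217 0.048 0.152
```

```text
[ 0.62638605 -0.01162861] 0.1406244997369709 [0.62108651 0.02296785]
time: 19.25
position: [0.6202, 0.0213, 0.0602]
tool_rot: [0.997, 0.076, 0.0, -0.0]
ft_force: [0.1, -0.5, -0.6]
grip_width: 0.0215
grip_force: 15.0
t 19.25 pos [0.6202 0.0213 0.0602] psi 0.153 tilt [ 0.  0. -1.] w 0.0215 gf 15.0
shift mm [-0.2 -0.4 12.2] turn z deg 0.0 if turned first [-0.2 -0.4 12.2] len 12.0
```

```bash
python3 -m pendant '[[[0,-0.0007,0.006,0,0,0,0.15],[0,0,0.003,0,0,0,0.15],[0,0,0.001,0,0,0,0.15],[0,0,0,0,0,0,0.15],[0,0,0,0,0,0,0.15]]]'
python3 -m pendant '[[[0,0,0.001,0,0,0,0.15],[0,0,0,0,0,0,0.15],[0,0,0,0,0,0,0.15],[0,0,0,0,0,0,0.15],[0,0,0,0,0,0,0.15]]]'
```

```text
time: 19.88
position: [0.6201, 0.0218, 0.0502]
tool_rot: [0.997, 0.076, 0.0, 0.0]
ft_force: [-0.3, -0.5, -0.5]
grip_width: 0.0216
grip_force: 15.0
time: 20.5
position: [0.6202, 0.0218, 0.0496]
tool_rot: [0.997, 0.076, 0.0, 0.0]
ft_force: [-1.2, 0.3, 5.3]
grip_width: 0.0214
grip_force: 15.0
```

Contact came at the expected height, so I release narrowly to stay clear of the pin, lift and go on to the left spice jar.

```bash
python3 -m pendant '[[[0,0,0,0,0,0,0.3],[0,0,0,0,0,0,0.38],[0,0,0,0,0,0,0.38],[0,0,-0.005,0,0,0,0.38],[0,0,-0.03,0,0,0,0.38]]]'
python3 -m pendant '[[[0,0,-0.05,0,0,0,0.38],[0,0,-0.03,0,0,0,0.6],[0,0,0,0,0,0,0.7],[0,0,0,0,0,0,0.7],[0,0,0,0,0,0,0.7]]]'
python3 -c "
from h import *
snap('wrist','w8')"
python3 go.py 0.446 0.1465 0.16 0.152
```

```text
time: 21.12
position: [0.6183, 0.022, 0.0826]
tool_rot: [0.997, 0.076, -0.002, -0.001]
ft_force: [-0.5, 0.6, 1.2]
grip_width: 0.0329
grip_force: 0.0
time: 21.75
position: [0.6188, 0.022, 0.1623]
tool_rot: [0.997, 0.076, -0.002, -0.0]
ft_force: [-0.2, -0.2, -0.2]
grip_width: 0.0591
grip_force: 0.0
t 21.8 pos [0.6189 0.0219 0.1624] psi 0.152 tilt [-0.003  0.    -1.   ] w 0.0599 gf 0.0
shift mm [-152.  -149.4    3. ] turn z deg 0.0 if turned first [-152.1 -149.3    2.4] len 213.0
```

View pics/w8.png

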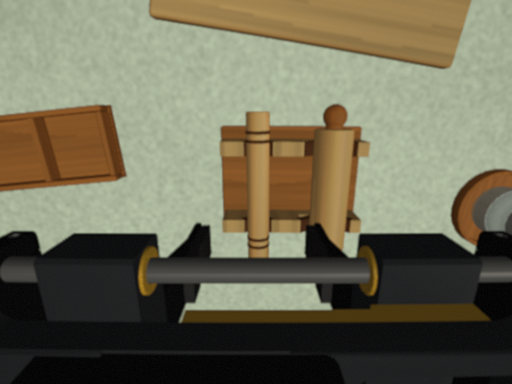

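Both rods lie across both ribs. Moving to the left spice jar, with its lid at (438,200) in the earlier wrist picture as a check.

```bash
python3 -m pendant '[[[-0.026,-0.025,0,0,0,0,0.8],[-0.042,-0.042,0,0,0,0,0.8],[-0.042,-0.042,0,0,0,0,0.8],[-0.042,-0.041,0,0,0,0,0.8],[0,0,0,0,0,0,0.8]]]'
python3 - <<'E'
from h import *
print('L',onz(L('w6'),np.array([438.,200]),.072),'R',onz(L('w3'),np.array([70.,183]),.072))
E
python3 go.py 0.446 0.1465 0.032 0.152
```

```text
time: 22.42
position: [0.4411, 0.1487, 0.1629]
tool_rot: [0.997, 0.078, -0.004, -0.0]
ft_force: [1.1, 0.3, 0.7]
grip_width: 0.0695
grip_force: 0.0
L [0.44927134 0.15530973] R [ 0.43019426 -0.00726034]
t 22.43 pos [0.4411 0.1487 0.1629] psi 0.157 tilt [-0.008 -0.    -1.   ] w 0.0695 gf 0.0
shift mm [  5.5   3.  130.9] turn z deg 0.3 if turned first [  4.5   2.9 130.9] len 131.0
```

Run:
```python
from h import *
W=snap('wrist','w9')
for y in (.1445,.149,.155): print(proj(W,np.array([.447,y,.072])),proj(W,np.array([.447,y,0])))
a=cv2.imread('pics/w9.png')[150:350,150:380]; b=cv2.imread('pics/w6.png')[150:240,360:490]
c=np.zeros((600,800,3),np.uint8); c[:,:690]=cv2.resize(a,(690,600)); c[:180,540:800]=cv2.resize(b,(260,180)); cv2.imwrite('pics/w9c.png',c)
```

```text
[264.20736024 194.27708685] [262.8514039  175.86240339]
[259.20091001 193.51982854] [258.92358659 175.25711583]
[252.51339078 192.50830859] [253.67903746 174.44916618]
```

View pics/w9c.png

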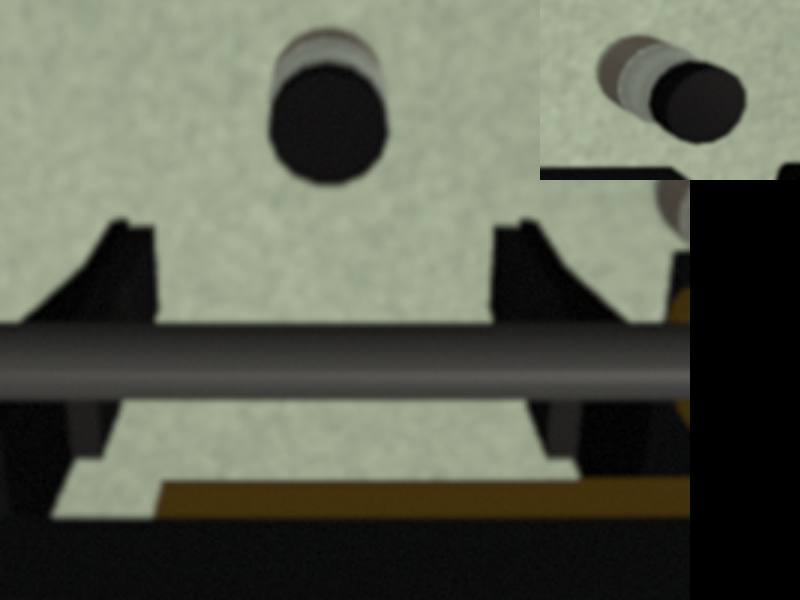

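The lid centre is at picture pixel (260,192), so the jar stands at (0.4485, 0.1487).

```bash
python3 go.py 0.4485 0.1487 0.032 0.152
```

```text
t 22.48 pos [0.4448 0.1479 0.1634] psi 0.155 tilt [-0.003 -0.    -1.   ] w 0.0695 gf 0.0
shift mm [  4.1  -0.2 131.4] turn z deg 0.2 if turned first [  3.7  -0.2 131.4] len 131.0
```

```bash
python3 -m pendant '[[[0.002,0,0.04,0,0,0,0.8],[0,0,0.045,0,0,0,0.8],[0,0,0.03,0,0,0,0.8],[0,0,0.016,0,0,0,0.8],[0,0,0,0,0,0,0.8]]]'
python3 -m pendant '[[[0,0,0,0,0,0,0.45],[0,0,0,0,0,0,0.35],[0,0,0,0,0,0,0.35],[0,0,0,0,0,0,0.35],[0,0,0,0,0,0,0.35]]]' 15
python3 go.py 0.612 0.283 0.12 0.152
```

```text
time: 23.1
position: [0.4497, 0.1465, 0.0313]
tool_rot: [0.997, 0.075, -0.001, 0.0]
ft_force: [0.2, -0.8, -0.0]
grip_width: 0.0697
grip_force: 0.0
time: 23.72
position: [0.4493, 0.1475, 0.0336]
tool_rot: [0.997, 0.076, 0.001, -0.0]
ft_force: [0.1, 0.1, 4.9]
grip_width: 0.0392
grip_force: 15.0
t 23.73 pos [0.4493 0.1475 0.0336] psi 0.153 tilt [ 0.001  0.    -1.   ] w 0.0392 gf 15.0
shift mm [ 181.5 -109.2  -86.2] turn z deg 0.0 if turned first [ 181.4 -109.3  -86.4] len 229.0
```

```bash
python3 -m pendant '[[[0,0,-0.02,0,0,0,0.35],[0,0,-0.04,0,0,0,0.35],[0.02,-0.012,-0.026,0,0,0,0.35],[0.04,-0.024,0,0,0,0,0.35],[0.045,-0.027,0,0,0,0,0.35]]]'
python3 -m pendant '[[[0.042,-0.026,0,0,0,0,0.35],[0.025,-0.015,0,0,0,0,0.35],[0.009,-0.005,0,0,0,0,0.35],[0,0,0,0,0,0,0.35],[0,0,0,0,0,0,0.35]]]'
python3 -c "
from h import *
snap('wrist','w10')"
python3 go.py 0.612 0.283 0.038 0.152
```

```text
time: 24.35
position: [0.5436, 0.226, 0.1196]
tool_rot: [0.997, 0.076, -0.0, 0.0]
ft_force: [0.8, -0.9, -0.8]
grip_width: 0.0394
grip_force: 15.0
time: 24.98
position: [0.6097, 0.2815, 0.1186]
tool_rot: [0.997, 0.076, -0.001, 0.0]
ft_force: [0.0, -0.2, -0.7]
grip_width: 0.0393
grip_force: 15.0
t 25.02 pos [0.61   0.2815 0.1188] psi 0.152 tilt [-0.002 -0.001 -1.   ] w 0.0394 gf 15.0
shift mm [ 2.4 -1.2 80.8] turn z deg -0.0 if turned first [ 2.2 -1.1 80.8] len 81.0
```

View pics/w10.png

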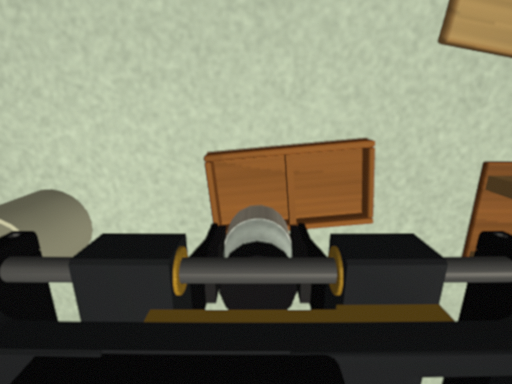

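The jar is over the +y bay. The caddy rim corners are at (205,155), (373,140) and (373,221), with the cross wall near column 287. I'll compute the bay centres from these.

Run:
```python
from h import *
W=L('w10'); p=[onz(W,np.array(u,float),.025) for u in ((205,155),(373,140),(373,221),(287,153))]
pp,pm,mm,mid=p; print(np.round(p,4),np.linalg.norm(pp-pm),np.linalg.norm(pm-mm))
e=(pp-pm)/np.linalg.norm(pp-pm); th=np.arctan2(-e[0],e[1]); x=np.array([e[1],-e[0]])
for c in ((pp+pm)/2-.039*x,(pp+mm)/2,mid-.039*x): print('c',c,th,'bays',c+.036*e,c-.036*e)
```

```text
[[0.6425 0.3332]
 [0.677  0.1929]
 [0.605  0.1732]
 [0.6549 0.2635]] 0.14446049263353167 0.07464794185447653
c [0.62188008 0.25370316] 0.2412941468993081 bays [0.61327754 0.28866023] [0.63048263 0.2187461 ]
c [0.6237415  0.25320171] 0.2412941468993081 bays [0.61513896 0.28815877] [0.63234404 0.21824464]
c [0.61699529 0.25417912] 0.2412941468993081 bays [0.60839275 0.28913619] [0.62559783 0.21922206]
```

```bash
python3 -m pendant '[[[0.0036,-0.004,0.02,0,0,0,0.35],[0,0,0.03,0,0,0,0.35],[0,0,0.018,0,0,0,0.35],[0,0,0.006,0,0,0,0.35],[0,0,0,0,0,0,0.35]]]'
python3 -m pendant '[[[0,0,0.002,0,0,0,0.35],[0,0,0.001,0,0,0,0.35],[0,0,0,0,0,0,0.35],[0,0,0,0,0,0,0.35],[0,0,0,0,0,0,0.35]]]'
```

```text
time: 25.65
position: [0.6142, 0.287, 0.0446]
tool_rot: [0.997, 0.076, -0.0, 0.0]
ft_force: [-0.1, -0.4, -0.8]
grip_width: 0.039
grip_force: 15.0
time: 26.28
position: [0.6143, 0.2871, 0.0422]
tool_rot: [0.997, 0.076, 0.0, -0.0]
ft_force: [0.6, -0.1, -0.9]
grip_width: 0.0391
grip_force: 15.0
```

```bash
python3 -m pendant '[[[0,0,0.001,0,0,0,0.35],[0,0,0.001,0,0,0,0.35],[0,0,0,0,0,0,0.35],[0,0,0,0,0,0,0.35],[0,0,0,0,0,0,0.35]]]'
python3 -m pendant '[[[0,0,0.001,0,0,0,0.35],[0,0,0,0,0,0,0.35],[0,0,0,0,0,0,0.35],[0,0,0,0,0,0,0.35],[0,0,0,0,0,0,0.35]]]'
```

```text
time: 26.9
position: [0.6143, 0.287, 0.0401]
tool_rot: [0.997, 0.076, 0.0, -0.0]
ft_force: [-0.1, 0.6, -0.7]
grip_width: 0.0392
grip_force: 15.0
time: 27.52
position: [0.6144, 0.2871, 0.0397]
tool_rot: [0.997, 0.076, 0.0, -0.0]
ft_force: [-1.8, 0.6, 6.3]
grip_width: 0.0392
grip_force: 15.0
```

Contact matches the floor height. Release, lift and go to the other spice jar.

```bash
python3 -m pendant '[[[0,0,0,0,0,0,0.5],[0,0,0,0,0,0,0.62],[0,0,0,0,0,0,0.62],[0,0,-0.01,0,0,0,0.62],[0,0,-0.04,0,0,0,0.62]]]'
python3 -m pendant '[[[0,0,-0.05,0,0,0,0.8],[0,0,-0.03,0,0,0,0.8],[0,0,0,0,0,0,0.8],[0,0,0,0,0,0,0.8],[0,0,0,0,0,0,0.8]]]'
python3 go.py 0.428 -0.001 0.165 0.152
```

```text
time: 28.15
position: [0.6122, 0.2864, 0.0872]
tool_rot: [0.997, 0.076, -0.003, 0.001]
ft_force: [0.3, 0.2, 0.3]
grip_width: 0.0539
grip_force: 0.0
time: 28.78
position: [0.613, 0.2867, 0.1671]
tool_rot: [0.997, 0.076, -0.002, 0.0]
ft_force: [-0.7, -0.4, -1.4]
grip_width: 0.0697
grip_force: 0.0
t 28.77 pos [0.613  0.2867 0.1671] psi 0.152 tilt [-0.004 -0.001 -1.   ] w 0.0697 gf 0.0
shift mm [-226.5  256.3    3.1] turn z deg 0.0 if turned first [-226.4  256.3    2.1] len 342.0
```

```bash
python3 -m pendant '[[[-0.025,0.028,0,0,0,0,0.8],[-0.036,0.041,0,0,0,0,0.8],[-0.036,0.041,0,0,0,0,0.8],[-0.036,0.041,0,0,0,0,0.8],[-0.036,0.041,0,0,0,0,0.8]]]'
python3 -m pendant '[[[-0.036,0.041,0,0,0,0,0.8],[-0.0215,0.0233,0,0,0,0,0.8],[0,0,0,0,0,0,0.8],[0,0,0,0,0,0,0.8],[0,0,0,0,0,0,0.8]]]'
python3 - <<'E'
from h import *
W=snap('wrist','w11')
g=cv2.imread('pics/w11.png',0)[120:222,190:330]
n,lab,st,ce=cv2.connectedComponentsWithStats((g<45).astype(np.uint8))
for s,c in zip(st,ce): 
    if s[4]>100: print(s+[190,120,0,0,0],c+[190,120])
print([onz(W,c+[190,120],.072) for s,c in zip(st,ce) if 500<s[4]<3000])
E
python3 go.py 0.428 -0.001 0.032 0.152
```

```text
time: 29.4
position: [0.4748, 0.0704, 0.168]
tool_rot: [0.997, 0.076, -0.001, -0.0]
ft_force: [0.6, -1.9, -0.1]
grip_width: 0.0696
grip_force: 0.0
time: 30.02
position: [0.43, 0.0, 0.1689]
tool_rot: [0.997, 0.077, 0.0, -0.0]
ft_force: [0.4, -0.4, -0.0]
grip_width: 0.0698
grip_force: 0.0
[  190   120   140   102 13147] [259.45919221 168.0117137 ]
[ 242  180   37   39 1133] [259.97352162 199.3733451 ]
[array([ 0.42949267, -0.00149578])]
t 30.07 pos [4.299e-01 1.000e-04 1.689e-01] psi 0.154 tilt [ 0.  0. -1.] w 0.07 gf 0.0
shift mm [ -2.1   0.8 136.9] turn z deg 0.1 if turned first [ -2.1   0.8 136.9] len 137.0
```

```bash
python3 -m pendant '[[[0,0.0012,0.045,0,0,0,0.8],[0,0,0.045,0,0,0,0.8],[0,0,0.03,0,0,0,0.8],[0,0,0.0165,0,0,0,0.8],[0,0,0,0,0,0,0.8]]]'
python3 -m pendant '[[[0,0,0,0,0,0,0.45],[0,0,0,0,0,0,0.35],[0,0,0,0,0,0,0.35],[0,0,0,0,0,0,0.35],[0,0,0,0,0,0,0.35]]]' 15
python3 go.py 0.629 0.2165 0.13 0.152
```

```text
time: 30.7
position: [0.4292, -0.0011, 0.0314]
tool_rot: [0.997, 0.077, -0.001, -0.0]
ft_force: [0.3, 0.1, 0.2]
grip_width: 0.0693
grip_force: 0.0
time: 31.32
position: [0.4298, -0.0021, 0.0331]
tool_rot: [0.997, 0.076, 0.001, 0.0]
ft_force: [-0.3, -0.4, 5.8]
grip_width: 0.0396
grip_force: 15.0
t 31.32 pos [ 0.4298 -0.0021  0.0331] psi 0.152 tilt [ 0.001 -0.    -1.   ] w 0.0396 gf 15.0
shift mm [ 230.1 -185.7  -96.8] turn z deg 0.0 if turned first [ 230.  -185.9  -96.9] len 311.0
```

```bash
python3 -m pendant '[[[0,0,-0.02,0,0,0,0.35],[0,0,-0.04,0,0,0,0.35],[0.02,-0.016,-0.037,0,0,0,0.35],[0.042,-0.034,0,0,0,0,0.35],[0.042,-0.034,0,0,0,0,0.35]]]'
python3 -m pendant '[[[0.042,-0.034,0,0,0,0,0.35],[0.042,-0.034,0,0,0,0,0.35],[0.03,-0.024,0,0,0,0,0.35],[0.012,-0.01,0,0,0,0,0.35],[0,0,0,0,0,0,0.35]]]'
python3 -c "
from h import *
print(np.round(get_obs()['q'],3))"
python3 go.py 0.630 0.217 0.13 0.24
```

```text
time: 31.95
position: [0.5204, 0.0978, 0.1303]
tool_rot: [0.997, 0.076, 0.0, 0.0]
ft_force: [0.2, -0.9, -1.6]
grip_width: 0.0394
grip_force: 15.0
time: 32.58
position: [0.6283, 0.2177, 0.1286]
tool_rot: [0.997, 0.077, -0.001, 0.0]
ft_force: [-0.1, 0.9, -1.3]
grip_width: 0.0395
grip_force: 15.0
[0.166 0.702 1.412 0.    1.029 1.583]
t 32.58 pos [0.6283 0.2177 0.1286] psi 0.154 tilt [-0.001 -0.    -1.   ] w 0.0395 gf 15.0
shift mm [ 1.6  0.9 -1.4] turn z deg -4.9 if turned first [ 1.5  1.1 -1.4] len 2.0
```

The last joint has room the other way, so I turn the gripper about 95° to keep its body clear of the jar already in the caddy.

```bash
python3 -m pendant '[[[0,0,0,0,0,-6,0.35],[0,0,0,0,0,-10.5,0.35],[0,0,0,0,0,-10.5,0.35],[0,0,0,0,0,-10.5,0.35],[0,0,0,0,0,-10.5,0.35]]]'
python3 -m pendant '[[[0,0,0,0,0,-10.5,0.35],[0,0,0,0,0,-10.5,0.35],[0,0,0,0,0,-10.5,0.35],[0,0,0,0,0,-9,0.35],[0,0,0,0,0,-6.5,0.35]]]'
python3 -m pendant '[[[0,0,0,0,0,0,0.35],[0,0,0,0,0,0,0.35],[0,0,0,0,0,0,0.35],[0,0,0,0,0,0,0.35],[0,0,0,0,0,0,0.35]]]'
python3 go.py 0.630 0.217 0.0405 1.811
```

```text
time: 33.2
position: [0.627, 0.2156, 0.129]
tool_rot: [0.879, 0.477, -0.001, -0.0]
ft_force: [-0.4, 1.1, -1.4]
grip_width: 0.0395
grip_force: 15.0
time: 33.83
position: [0.627, 0.2156, 0.129]
tool_rot: [0.616, 0.788, -0.001, -0.001]
ft_force: [-0.0, 0.4, -0.7]
grip_width: 0.0399
grip_force: 15.0
time: 34.45
position: [0.6285, 0.2169, 0.1295]
tool_rot: [0.618, 0.787, -0.0, 0.0]
ft_force: [-0.1, -0.6, -0.4]
grip_width: 0.0399
grip_force: 15.0
t 34.45 pos [0.6285 0.2169 0.1295] psi 1.81 tilt [-0. -0. -1.] w 0.0399 gf 15.0
shift mm [-0.3  1.5 89. ] turn z deg -0.0 if turned first [-0.3  1.4 89. ] len 89.0
```

```bash
python3 -m pendant '[[[0,0.001,0.025,0,0,0,0.35],[0,0,0.03,0,0,0,0.35],[0,0,0.018,0,0,0,0.35],[0,0,0.008,0,0,0,0.35],[0,0,0.003,0,0,0,0.35]]]'
python3 -m pendant '[[[0,0,0.002,0,0,0,0.35],[0,0,0.001,0,0,0,0.35],[0,0,0,0,0,0,0.35],[0,0,0.001,0,0,0,0.35],[0,0,0,0,0,0,0.35]]]'
```

```text
time: 35.08
position: [0.6298, 0.2172, 0.0455]
tool_rot: [0.617, 0.787, 0.0, 0.0]
ft_force: [-0.1, 0.6, -1.4]
grip_width: 0.0395
grip_force: 15.0
time: 35.7
position: [0.6295, 0.2171, 0.0416]
tool_rot: [0.617, 0.787, 0.0, 0.0]
ft_force: [0.9, -0.2, -1.0]
grip_width: 0.0394
grip_force: 15.0
```

```bash
python3 -m pendant '[[[0,0,0.001,0,0,0,0.35],[0,0,0.001,0,0,0,0.35],[0,0,0,0,0,0,0.35],[0,0,0,0,0,0,0.35],[0,0,0,0,0,0,0.35]]]'
python3 -m pendant '[[[0,0,0.001,0,0,0,0.35],[0,0,0,0,0,0,0.35],[0,0,0,0,0,0,0.35],[0,0,0,0,0,0,0.35],[0,0,0,0,0,0,0.35]]]'
```

```text
time: 36.33
position: [0.6296, 0.2171, 0.0396]
tool_rot: [0.618, 0.787, 0.0, 0.0]
ft_force: [0.3, -0.7, -0.6]
grip_width: 0.0397
grip_force: 15.0
time: 36.95
position: [0.6297, 0.2171, 0.0391]
tool_rot: [0.617, 0.787, 0.0, 0.0]
ft_force: [-1.3, -0.8, 5.1]
grip_width: 0.0396
grip_force: 15.0
```

Floor contact again at +6 mm. Release and withdraw, then check everything by code, since I've used all my picture views.

```bash
python3 -m pendant '[[[0,0,0,0,0,0,0.5],[0,0,0,0,0,0,0.62],[0,0,0,0,0,0,0.62],[0,0,-0.01,0,0,0,0.62],[0,0,-0.04,0,0,0,0.62]]]'
python3 -m pendant '[[[0,0,-0.05,0,0,0,0.62],[0,0,-0.05,0,0,0,0.62],[0,0,-0.03,0,0,0,0.62],[-0.02,0.04,0,0,0,0,0.62],[-0.02,0.04,0,0,0,0,0.62]]]'
python3 -m pendant '[[[-0.02,0.05,0,0,0,0,0.62],[-0.02,0.05,0,0,0,0,0.62],[-0.01,0.03,0,0,0,0,0.62],[0,0,0,0,0,0,0.62],[0,0,0,0,0,0,0.62]]]'
python3 go.py 0.45 0.1 0.2 1.81
python3 - <<'E'
from h import *
snap('scene','s2');snap('top','t2');snap('wrist','w12')
B=L('scene0'); g=cv2.imread('pics/s2.png')
# black lids in the scene view
n,lab,st,ce=cv2.connectedComponentsWithStats((g.max(2)<40).astype(np.uint8))
for s,c in zip(st,ce):
    if 30<s[4]<400: print('dark',s,c.round(1))
e=np.array([-.239,.971])
for y in (-.036,.036):
    p=np.array([.621,.251])+y*e; print('lid mid expected',proj(B,np.array([*p,.068])).round(1))
E
```

```text
time: 37.58
position: [0.6275, 0.2167, 0.0868]
tool_rot: [0.618, 0.787, -0.002, -0.002]
ft_force: [0.2, 0.8, 0.2]
grip_width: 0.0537
grip_force: 0.0
time: 38.2
position: [0.7178, 0.1975, 0.2209]
tool_rot: [0.617, 0.787, 0.001, 0.001]
ft_force: [0.2, 0.2, -0.3]
grip_width: 0.0538
grip_force: 0.0
time: 38.83
position: [0.8539, 0.1799, 0.2185]
tool_rot: [0.617, 0.787, -0.0, -0.001]
ft_force: [0.1, -0.4, -0.3]
grip_width: 0.054
grip_force: 0.0
t 38.83 pos [0.8539 0.1799 0.2185] psi 1.811 tilt [-0.002  0.    -1.   ] w 0.054 gf 0.0
shift mm [  18.4 -411.2   19.1] turn z deg 0.0 if turned first [  18.1 -411.3   18.5] len 412.0
dark [227   1   5  15  57] [229.4   7.6]
dark [450   0   6  17  31] [452.7   7.1]
dark [455   0  27  32 278] [468.5   9.9]
dark [473  29  12  20 139] [478.5  37.9]
dark [190 133  52  15 120] [218.7 143.8]
dark [126 158  40  21 296] [146.3 167.8]
dark [138 169  41  22 323] [158.3 178.9]
dark [370 190  13  11 117] [375.8 194.7]
dark [351 199  14  11 130] [357.6 204. ]
lid mid expected [358.2 204.3]
lid mid expected [376.2 195.5]
```

Run:
```python
from h import *
B=L('scene0')
for c in ((.621,.251),(.620,.2465)): print('caddy centre',proj(B,np.array([*c,.025])).round(1),'seen [364.7 214.3]')
c=np.array([.6255,-.0132]);th=.152;R=np.array([[np.cos(th),np.sin(th)],[-np.sin(th),np.cos(th)]])
print('pin knob end in rack (expect ~.077,-.035)',R@(onz(L('w5'),np.array([258.,118]),.047)-c),'muddler +x end (expect .075,.035)',R@(onz(L('w8'),np.array([258.,114]),.05)-c))
W=L('w12'); print('jam lid',)
g=cv2.imread('pics/s2.png'); a=cv2.imread('pics/scene0.png')
d=cv2.absdiff(g,a).max(2)
# bystanders unchanged?
for n,(x,y,w,h) in dict(mug=(398,158,34,38),bowl=(52,235,58,42)).items(): print(n,d[y:y+h,x:x+w].mean().round(1),d[y:y+h,x:x+w].max())
P=proj(B,np.array([.63,-.254,.005])); Q=proj(B,np.array([.6317,-.2541,.067])); print('coaster',P.round(),'jam lid expected',Q.round(1))
hsv=cv2.cvtColor(g,cv2.COLOR_BGR2HSV); x0,y0=int(Q[0])-25,int(Q[1])-20
m=((hsv[...,1]<50)).astype(np.uint8)[y0:y0+60,x0:x0+50]; n,l,st,ce=cv2.connectedComponentsWithStats(m)
print([(s+[x0,y0,0,0,0]).tolist() for s in st[1:] if s[4]>60])
```

```text
caddy centre [364.7 212.1] seen [364.7 214.3]
caddy centre [363.1 212.3] seen [364.7 214.3]
pin knob end in rack (expect ~.077,-.035) [ 0.07164013 -0.03331474] muddler +x end (expect .075,.035) [0.07270601 0.0362877 ]
jam lid
mug 80.3 137
bowl 4.4 11
coaster [189. 265.] jam lid expected [187.7 246.6]
[[162, 226, 50, 60, 2128]]
```

The mug's patch differs, probably because the arm is in front of it. I move the arm back and compare again.

```bash
python3 -m pendant '[[[-0.01,-0.04,-0.02,0,0,0,0.62],[-0.03,-0.05,-0.01,0,0,0,0.62],[-0.03,-0.05,0,0,0,0,0.62],[-0.03,-0.05,0,0,0,0,0.62],[-0.03,-0.05,0,0,0,0,0.62]]]'
python3 -m pendant '[[[-0.04,-0.04,0,0,0,0,0.62],[-0.04,-0.04,0,0,0,0,0.62],[-0.04,-0.04,0,0,0,0,0.62],[-0.03,-0.03,0,0,0,0,0.62],[0,0,0,0,0,0,0.62]]]'
python3 - <<'E'
from h import *
snap('scene','s3');snap('top','t3')
for k,b in dict(s3='scene0',t3='top0').items():
    d=cv2.absdiff(cv2.imread(f'pics/{k}.png'),cv2.imread(f'pics/{b}.png')).max(2)
    for n,(x,y,w,h) in (dict(mug=(398,158,34,38),bowl=(52,235,58,42)) if k=='s3' else dict(mug=(115,147,33,28),bowl=(374,148,36,36))).items(): print(k,n,d[y:y+h,x:x+w].mean().round(1),d[y:y+h,x:x+w].max())
print(np.round(get_obs()['position'],3))
E
```

```text
time: 39.6
position: [0.6504, -0.0043, 0.2498]
tool_rot: [0.617, 0.787, 0.0, 0.001]
ft_force: [0.0, -0.7, 0.3]
grip_width: 0.0537
grip_force: 0.0
time: 40.22
position: [0.5407, -0.1868, 0.2496]
tool_rot: [0.619, 0.785, -0.0, 0.001]
ft_force: [-0.4, 0.6, 0.9]
grip_width: 0.0541
grip_force: 0.0
s3 mug 3.3 9
s3 bowl 3.3 10
t3 mug 4.2 10
t3 bowl 4.2 10
[ 0.542 -0.185  0.249]
```

The mug and bowl haven't moved, and every placement checks out. Handing in.

```bash
python3 -c "
from rig import hand_in
print(hand_in())"
```

```text
the job is handed in; nothing more can be done
None
```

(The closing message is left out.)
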